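# Pull the lint filter of a washing-machine drain pump

## Task

Pull the lint filter from this washing-machine drain pump. First slide the shallow steel dish along the counter, without lifting it, until the open end of the pump's drain spout is over the middle of it; then unscrew the filter cap by its bar (the thread may be left- or right-handed: try both ways to find which one loosens it) and lift the filter straight up out of its chamber. Finish while still holding the filter in the gripper, upright and still, its strainer hanging right over the chamber's mouth and wholly clear of it, with the dish still under the spout and everything else on the counter left where it was.

Things in the scene. Friction and masses are not known exactly. Their poses are not given: they have to be found in the camera images.
- spout (a point): Open end of the pump's drain spout, a grey barbed tube 17 mm across sticking out level from the pump's side, 120 mm from the filter chamber's upright axis; this point is 53 mm above the counter (underside of the tube 44 mm). Its y axis points outward along the spout, z up. The pump is fixed; on this side nothing else of it reaches beyond 38 mm from the chamber's axis.
- mouth (a point): Centre of the rim of the pump's upright grey filter chamber (72 mm across), 125 mm above the counter; axes as the spout's. On the far side from the spout (-y) pump housing and motor reach 140 mm out, their steel foot 155 mm; a hose stub reaches 77 mm out towards +x. All these stay below 110 mm over the counter.
- filter_bar (a point): Centre of the grip bar on the white filter cap: 54 mm long (x axis), 12 mm thick (y), 24 mm high (z up). It stands on the cap's flat disc, 71 mm across and 10 mm thick, whose top is 12 mm below this point. At the start the cap sits on the chamber's rim, this point 22 mm above mouth. Filter about 0.12 kg, loose, one piece.
- filter: The filter (cap, thread lugs, strainer); origin at the centre of the cap disc's underside, x along the bar, z up. Short coarse thread: it turns level and easily (under 0.3 N m), and after about 65 degrees the loosening way it meets a hard stop; from about 53 degrees to that stop it lifts straight out with 2 mm of play. The other way it stops dead within about 8 degrees. Either hand is possible; nothing outside shows it.
- filter_foot (a point): Centre of the underside of the filter's strainer (34 mm across), 53 mm below the underside of the cap disc, 75 mm below the middle of the bar; inside the chamber at the start.
- pump: The drain pump with its steel foot (fixed). Origin on the counter on the filter chamber's axis, 125 mm under mouth; z up, y towards the spout.
- dish_centre (a point): Centre of the round shallow steel dish, half-way up. It is 150 mm across at the rim, 132 mm at the foot, 28 mm high, wall 3 mm, about 0.28 kg, loose on the counter: it slides when pushed and stays where it is left.
- dish: The same dish; origin at the centre of its underside.
- screwdriver: Bystander, leave it alone: screwdriver lying near the robot, about 200 mm long.
- wrench: Bystander, leave it alone: small spanner lying to the right of the screwdriver, 150 mm long.
- brush: Bystander, leave it alone: cleaning brush lying beyond the work, 170 mm long.
- hose_clamp: Bystander, leave it alone: steel hose-clamp ring, 42 mm across and 12 mm high, lying beyond the pump.
- detergent: Bystander, leave it alone: white bottle, 72 mm across and 190 mm high, beyond the pump.
- stain_jar: Bystander, leave it alone: white jar, 68 mm across and 100 mm high.
- mug: Bystander, leave it alone: white mug, 80 mm across and 92 mm high.
- elbow: Bystander, leave it alone: black rubber hose elbow, about 90 mm by 80 mm and 38 mm high, to the right of the pump.
Mind the look-alikes: they are no part of the job. What is shaped like the filter but blue is not meant.

How it is judged (in metres and radians):
On the way, in this order (a step that is already met when the one before it is completed fails the run):
1. the dish lies still under the end of the drain spout while the filter is still in place (horizontal distance between spout and dish_centre below 0.045 m and z of filter in the frame of mouth below 0.006 m and linear speed of dish below 0.02 m/s), for 0.2 s.
2. the filter is held, wholly out of the chamber, over its mouth (z of filter_foot in the frame of mouth above 0.004 m and horizontal distance between filter_foot and mouth below 0.03 m and angle between filter's own z axis and vertical below 0.25 rad and contact force between the fingers and filter above 1 N and contact force between filter and pump below 0.1 N and contact force between filter and dish below 0.1 N), for 0.2 s.
At the end, for the whole second after the job is handed in: filter gripped (over 1 N) and still (under 0.05 m/s), within 0.25 rad of upright, strainer foot over 4 mm above the chamber rim and within 30 mm of its axis, touching neither pump nor dish; dish flat and still on the counter, its centre within 45 mm in plan of the spout end (all of step 2 and horizontal distance between spout and dish_centre below 0.045 m and linear speed of dish below 0.02 m/s and height (world z) of dish below 0.006 m and angle between dish's own z axis and vertical below 0.1 rad and linear speed of filter below 0.05 m/s); the arm keeps its last pose, push and grip.
It fails at once if the dish is lifted off the counter (height (world z) of dish above 0.02 m).
It fails at once if a bystander is shifted by more than 20 mm or knocked over (distance of any of screwdriver, wrench, brush, hose_clamp, detergent, stain_jar, mug, elbow from where it was at the start of the episode above 0.02 m).
It also fails if it takes over 67 s, if anything falls off the work surface, if the arm or the gripper's body presses on something with over 40 N, if the wrist force passes 120 N, or if a joint passes its speed limit or range.

## Robot

A 6-joint arm with a two-finger parallel gripper is mounted at the origin on the work surface. World frame = base frame: x ahead of the robot, y to its left, z up, the work surface at z = 0. Lengths are in m, angles in degrees, forces in N, time in s.
With the tool pointing down it reaches from about 0.375 to 0.9 m from the base axis. Payload 3.1 kg.
Tool frame: the origin (TCP) lies midway between the tips of the shut fingers; the grasp point (between the pads) lies 19 mm behind it; z points along the fingers, y is the direction in which the jaws open and shut (so a half turn about z gives the same grasp; the last joint's range is limited). The gripper opens to 87 mm and grips with 3 to 60 N. Pads are 19 mm wide; open, the fingers measure 117 mm over their backs; the gripper's body (75 mm by 190 mm) begins 51 mm behind the grasp point.
Start: joints at [-77.894, 30.224, 82.088, -0, 67.689, -10.227], TCP at [0.238, -0.578, 0.223] pointing down, gripper open.
Joint ranges: [-176.69, 176.69], [-43.24, 126.21], [12.49, 139.97], [-82, 262], [0, 151.66], [-163.58, 163.58]. Speed limits (degrees/s): [159.86, 159.86, 180, 180, 180, 180].

## Interface

Orientations are given as a 3x3 rotation matrix whose columns are the frame's x, y, z axes.
In Python, from rig import bot gives the robot as it stands.
- The arm moves only by the tool carry_out, never from a script. Its arguments are lists of equal length, an entry for each row: "grip": the gripper's target within -1 to 1 (fully open at 1, half-way at 0, shut at -1); "slide": the shift along the tool's x, y, z in mm, a list of three; "twist": the turn, a rotation vector about the tool's x, y, z in rad, a list of three. In form: {"grip": [grip, ...], "slide": [[dx, dy, dz], ...], "twist": [[wx, wy, wz], ...]}. A call has 1 to 12 rows; each row shifts and turns the pose as measured when the row begins, along the tool's axes as they then stand; what a row does not reach is not made up. A row lasts 1/10 s, in which the tool goes at most 50 mm and 8.59 degrees, less where a joint would pass 70% of its speed; a pose out of reach is approached as far as the arm can. A call is refused whole if a number of a shift passes 50 or a number of a turn 0.15, either way. A call with a gripper value outside its range is refused whole. The fingers move at their own pace and stop on an object; the grip force is fixed at half the most. Time passes only in rows, so rows that do not move let the fingers close. It gives the time, the measured TCP pose, the force and the opening at its end, in the units of the state.
- bot.read_state(): the state, without advancing time (a new reading comes with each control period).
- bot.capture(name): name is "scene" or "top" or "wrist"; returns a dict with "color" (480x640x3 uint8, red, green, blue), "depth" (480x640 float32, m along the optical axis (not along the pixel's ray), 0 where there is no reading), "fx", "fy", "cx", "cy" (pixels), "position" and "rotation" of the camera in the world; the wrist camera has in their place "T_tool_cam" (4x4, takes a point from camera to tool coordinates, whose origin is the TCP and whose axes are the flange's). Camera axes: x right, y up, looking along -z (the intrinsics and any distortion apply to the point x, -y, -z); pixel columns grow to the right and rows downward; lengths in m; the calibration is good to about 2 mm. A picture is of the moment at which its call begins: read the wrist's pose just before it.
- bot.hand_in(): hands the job in, once; it reports no verdict.
The state is a dict: "time_s": time; "joint_positions": joint angles; "qvel": joint speeds; "tau": joint torques, N m; "position": TCP position; "tcp_rot": TCP orientation; "force": force on the tool from outside, world axes, zero at the start; "moment": the same for the moment, N m; "opening": opening from 0.0 (shut) to 1.0 (fully open).
Only numpy, scipy, OpenCV 4.12 (cv2) and the standard library are available. Lean on these libraries where they do the work, as an engineer would, in place of code of your own. Each camera call takes 0.05 s, during which the arm holds its last target.

## Working session

There is one attempt and no reset: what is moved stays moved. The work goes in short steps, Python scripts to look and compute and a tool call to move; the robot and the scene stay as the last step left them, time stands still between calls to the robot, and variables do not carry over. Pictures are saved under pics/ and viewed, and the job is handed in when it is done.

Besides the shell and the picture viewer there is one more tool, called after "Request:" by a JSON object that holds its "op" and its "data", one argument or row to a line. carry_out: Moves the arm, as the interface text tells. Its arguments: {"type":"object","properties":{"grip":{"type":"array"},"slide":{"type":"array"},"twist":{"type":"array"}},"required":["grip","slide","twist"]}

```bash
mkdir -p pics; ls; python3 - <<'E'
from rig import bot
import cv2,json,numpy as np
print(bot.read_state())
for n in ("scene","top"):
    c=bot.capture(n)
    cv2.imwrite(f"pics/{n}0.png",c["color"][:,:,::-1])
    np.savez(f"{n}0.npz",**c)
    print(n,c["fx"],c["fy"],c["cx"],c["cy"],c["position"],c["rotation"],c.keys())
E
```

```text
pics
{'time_s': 0.0, 'joint_positions': array([-7.78939990e+01,  3.02802026e+01,  8.21582791e+01, -6.90549295e-04,
        6.76866890e+01, -1.02268382e+01]), 'qvel': array([-0.04123659, -0.04464032, -0.02204889, -0.04898625, -0.0376301 ,
       -0.01990319]), 'tau': array([-1.66372942e-03, -4.40041888e+01, -1.76591885e+01,  6.32674573e-02,
        5.83116850e-02, -1.76825538e-04]), 'position': array([ 0.23736246, -0.57737301,  0.22154785]), 'tcp_rot': array([[ 9.24990425e-01,  3.79990123e-01, -4.69066698e-04],
       [ 3.79990225e-01, -9.24988041e-01,  2.13371773e-03],
       [ 3.76910575e-04, -2.15190923e-03, -9.99997614e-01]]), 'force': array([-0.2506517 , -0.18870628, -0.04989   ]), 'moment': array([ 0.00428451,  0.04696774, -0.01094443]), 'opening': 0.9994838515059447}
scene 475.9151214334075 475.9151214334075 320.5450092796952 236.64213757287584 [1.21369553 0.10854827 0.97804795] [[-0.2462762  -0.76520041  0.59482466]
 [ 0.96906292 -0.20472195  0.13786215]
 [ 0.01628149  0.61037469  0.79194548]] dict_keys(['color', 'depth', 'fx', 'fy', 'cx', 'cy', 'position', 'rotation'])
top 511.4696611099021 511.4696611099021 317.5243039090971 235.68742173381906 [ 0.50574288 -0.03435152  1.20451171] [[-0.00158689  0.99925795 -0.03848423]
 [-0.99990725 -0.00210615 -0.01345605]
 [-0.01352712  0.0384593   0.9991686 ]] dict_keys(['color', 'depth', 'fx', 'fy', 'cx', 'cy', 'position', 'rotation'])
```

View pics/top0.png

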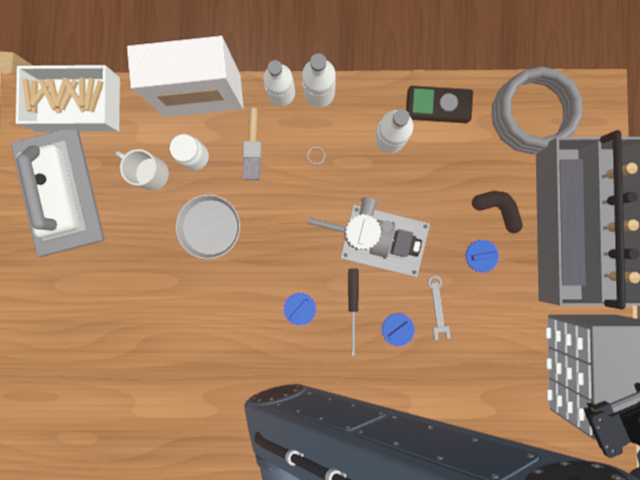

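View pics/scene0.png

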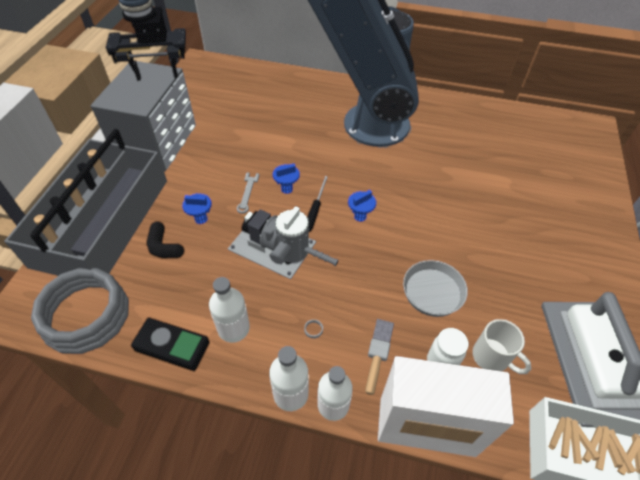

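The top view shows the dish at about (208,226), the spout tip at (310,221), and the white cap at (362,231) with the pump to its right. The three blue filters are decoys. Next I enlarge the crop and measure.

```bash
cat > h.py <<'E'
import numpy as np,cv2
def cloud(c):
    d=c["depth"];v,u=np.mgrid[0:480,0:640]
    p=np.stack([(u-c["cx"])/c["fx"]*d,-(v-c["cy"])/c["fy"]*d,-d],-1)
    R=c["rotation"];t=c["position"]
    return p@np.asarray(R).T+np.asarray(t)
def ray(c,u,v,z):
    r=np.asarray(c["rotation"])@np.array([(u-c["cx"])/c["fx"],-(v-c["cy"])/c["fy"],-1.])
    t=np.asarray(c["position"]);return t+r*(z-t[2])/r[2]
def load(n): return {k:v for k,v in np.load(n,allow_pickle=True).items()}
E
python3 - <<'E'
from h import *
t=load("top0.npz");s=load("scene0.npz")
P=cloud(t);S=cloud(s)
for n,(u,v) in dict(dish=(208,226),table=(260,250),tip=(312,221),mid=(330,225),cap=(352,240)).items(): print(n,P[v,u])
def reg(C,x0,x1,y0,y1,z0,z1):
    m=(C[...,0]>x0)&(C[...,0]<x1)&(C[...,1]>y0)&(C[...,1]<y1)&(C[...,2]>z0)&(C[...,2]<z1);return C[m]
for n,C in (("top",P),("scene",S)):
    # dish rim
    q=reg(C,.38,.65,.12,.35,.018,.035);print(n,"rim",len(q),q.min(0),q.max(0),(q.min(0)+q.max(0))/2)
    (cc,r)=cv2.minEnclosingCircle(q[:,:2].astype(np.float32));print("circ",cc,r)
    q=reg(C,.35,.65,-.25,-.05,.125,.142);(cc,r)=cv2.minEnclosingCircle(q[:,:2].astype(np.float32));print("cap",len(q),cc,r,np.median(q[:,2]))
    q=reg(C,.35,.65,-.25,-.05,.15,.175);print("bar",len(q),q.mean(0),cv2.minAreaRect(q[:,:2].astype(np.float32)))
    q=reg(C,.40,.65,-.07,.06,.04,.075);print("spout",len(q));i=q[:,1].argsort();print(q[i[-6:]]);print(q[i[:4]])
    if len(q)>5: print(cv2.fitLine(q[:,:2].astype(np.float32),cv2.DIST_L2,0,.01,.01).ravel())
im=t["color"][190:290,290:440,::-1];cv2.imwrite("pics/crop1.png",cv2.resize(im,None,fx=5,fy=5,interpolation=cv2.INTER_CUBIC))
im=s["color"][190:290,215:365,::-1];cv2.imwrite("pics/crop2.png",cv2.resize(im,None,fx=5,fy=5,interpolation=cv2.INTER_CUBIC))
E
```

```text
dish [0.57540471 0.24011173 0.00362919]
table [ 5.18651172e-01  1.17617062e-01 -3.04716125e-04]
tip [ 0.5828077  -0.0066027   0.06003626]
mid [ 0.57363267 -0.04691381  0.06164476]
cap [ 0.53776659 -0.09200692  0.13490367]
top rim 475 [0.5000979  0.16260609 0.01801574] [0.6487417  0.30981713 0.03274125] [0.5744198  0.23621161 0.0253785 ]
circ (0.5738595724105835, 0.23625867068767548) 0.07502538710832596
cap 761 (0.5562523007392883, -0.11498057097196579) 0.03719283267855644 0.13333669316763785
bar 156 [ 0.55622478 -0.11468244  0.15679541] ((0.5564191937446594, -0.11473909020423889), (0.011945212259888649, 0.05412230268120766), 75.46155548095703)
spout 431
[[0.40234536 0.05129875 0.06416079]
 [0.40436037 0.05146804 0.06193003]
 [0.40639084 0.05163174 0.05977389]
 [0.40198959 0.05382608 0.06022819]
 [0.40393688 0.05406538 0.05714761]
 [0.40172847 0.0562864  0.05733943]]
[[ 0.57411962 -0.06955468  0.05254004]
 [ 0.56057823 -0.06951099  0.05251753]
 [ 0.56941043 -0.06943316  0.0560338 ]
 [ 0.56710889 -0.06939659  0.05698995]]
[ 0.9417778  -0.33623576  0.4944144  -0.00584482]
scene rim 535 [0.49783899 0.16424243 0.01802639] [0.64843471 0.31145251 0.03319512] [0.57313685 0.23784747 0.02561075]
circ (0.5727560520172119, 0.23786810040473938) 0.07585102319717407
cap 533 (0.5555647015571594, -0.1140332892537117) 0.03812410309910774 0.13493371561040846
bar 135 [ 0.55840232 -0.11258488  0.15779476] ((0.5556003451347351, -0.11291981488466263), (0.012288754805922508, 0.05588145926594734), 75.29737854003906)
spout 385
[[0.4017052  0.05291981 0.06526555]
 [0.40228042 0.05334823 0.06215602]
 [0.40170052 0.05369994 0.05772447]
 [0.4025737  0.05415156 0.05492297]
 [0.40313161 0.05591954 0.06386707]
 [0.40121456 0.05619225 0.05793047]]
[[ 0.57247542 -0.06983398  0.05420142]
 [ 0.56558459 -0.06919676  0.06151125]
 [ 0.56956602 -0.06815413  0.05089998]
 [ 0.56989868 -0.06802583  0.06358817]]
[ 0.9465764  -0.3224796   0.4961162  -0.00448308]
```

View pics/crop1.png

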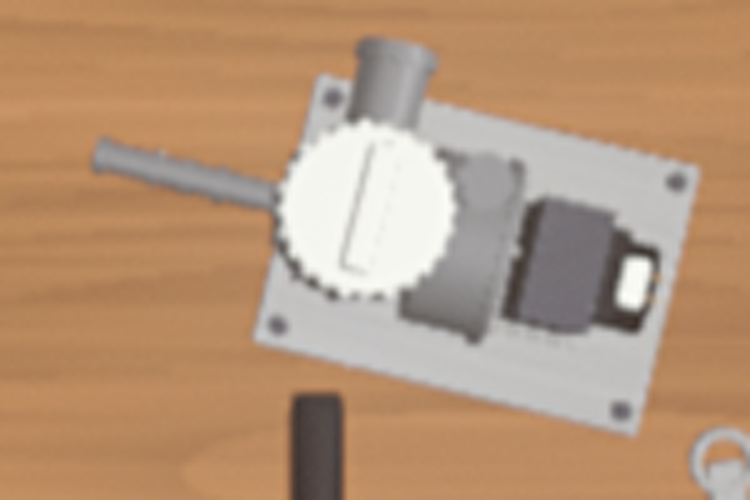

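View pics/crop2.png

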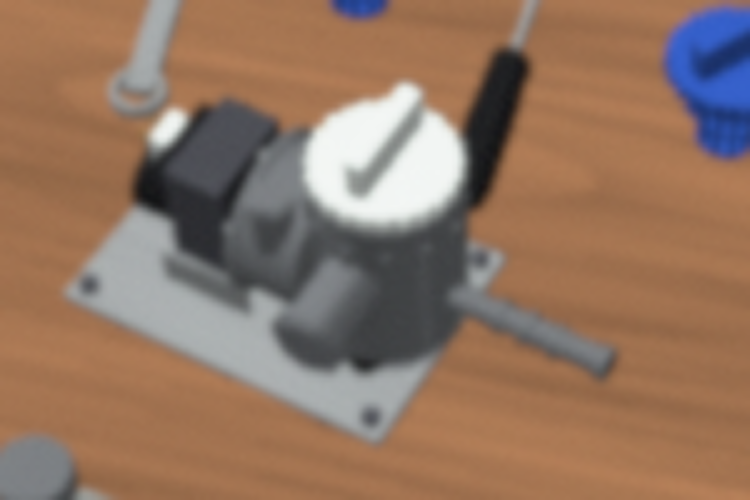

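```bash
python3 - <<'E'
from h import *
t=load("top0.npz");s=load("scene0.npz")
for n,C in (("top",cloud(t)),("scene",cloud(s))):
    def reg(x0,x1,y0,y1,z0,z1):
        m=(C[...,0]>x0)&(C[...,0]<x1)&(C[...,1]>y0)&(C[...,1]<y1)&(C[...,2]>z0)&(C[...,2]<z1);return C[m]
    for nm,b in dict(mug=(.6,.8,.33,.5,.06,.11),jar=(.65,.85,.22,.33,.08,.12),det=(.7,.9,-.3,-.1,.1,.25),spout=(.5,.65,-.075,.03,.04,.075)).items():
        q=reg(*b);print(n,nm,len(q),q.min(0).round(3),q.max(0).round(3))
    print(cv2.fitLine(q[:,:2].astype(np.float32),cv2.DIST_L2,0,.01,.01).ravel())
print(ray(t,309.5,220.5,.053), ray(s,336,261.5,.053))
E
```

```text
top mug 577 [0.662 0.336 0.06 ] [0.743 0.44  0.095]
top jar 893 [0.713 0.22  0.081] [0.85  0.329 0.12 ]
top det 929 [ 0.747 -0.223  0.1  ] [ 0.817 -0.153  0.192]
top spout 231 [ 0.56  -0.074  0.049] [0.592 0.002 0.062]
[ 0.24385493  0.96981174  0.5755476  -0.03643784]
scene mug 945 [0.661 0.338 0.06 ] [0.744 0.44  0.097]
scene jar 740 [0.712 0.247 0.08 ] [0.773 0.305 0.106]
scene det 1154 [ 0.751 -0.223  0.1  ] [ 0.819 -0.151  0.194]
scene spout 208 [ 0.562 -0.075  0.046] [0.592 0.005 0.064]
[ 0.24210443  0.9702502   0.5775739  -0.03410728]
[ 0.58442582 -0.00079132  0.053     ] [0.5812785  0.00102131 0.053     ]
```

```bash
cat >> h.py <<'E'
from scipy.spatial.transform import Rotation as Rn
def plan(pos,yaw,n,grip=1.,tilt=True,st=None):
    "rows from the measured pose to pos (m), tool-down with tool x at yaw deg"
    if st is None:
        from rig import bot; st=bot.read_state()
    p=np.array(st["position"]);R=Rn.from_matrix(st["tcp_rot"])
    y=np.radians(yaw);c,s=np.cos(y),np.sin(y)
    Rt=Rn.from_matrix(np.array([[c,s,0],[s,-c,0],[0,0,-1.]]))
    S=[];W=[]
    for i in range(n):
        k=n-i
        d=R.inv().apply((np.array(pos)-p)/k)*1000
        w=(R.inv()*Rt).as_rotvec()/k
        d=d.round(1);w=w.round(3);S.append(d.tolist());W.append(w.tolist())
        p=p+R.apply(d/1000);R=R*Rn.from_rotvec(w)
    print("slide",S);print("twist",W);print("grip",[grip]*n)
    return dict(position=p,tcp_rot=R.as_matrix())
E
python3 - <<'E'
from h import *
a=plan((.47,-.15,.25),70,12)
b=plan((.551,.3186,.25),105,12,st=a)
E
```

```text
slide [[31.5, -25.6, -2.3], [33.2, -23.4, -2.3], [34.7, -21.0, -2.3], [36.0, -18.6, -2.3], [37.2, -16.0, -2.3], [38.3, -13.4, -2.3], [39.1, -10.7, -2.3], [39.8, -8.0, -2.3], [40.2, -5.2, -2.3], [40.5, -2.4, -2.3], [40.5, 0.4, -2.3], [40.5, 3.1, -2.4]]
twist [[-0.0, -0.0, -0.069], [-0.0, -0.0, -0.069], [-0.0, -0.0, -0.069], [-0.0, -0.0, -0.069], [-0.0, -0.0, -0.069], [-0.0, -0.0, -0.07], [-0.0, -0.0, -0.069], [-0.0, -0.0, -0.07], [-0.0, -0.0, -0.069], [-0.0, -0.001, -0.07], [-0.001, -0.0, -0.069], [-0.0, -0.001, -0.07]]
grip [1.0, 1.0, 1.0, 1.0, 1.0, 1.0, 1.0, 1.0, 1.0, 1.0, 1.0, 1.0]
slide [[39.0, -7.0, -0.0], [39.3, -5.0, -0.0], [39.5, -3.0, -0.0], [39.6, -1.0, -0.0], [39.6, 1.0, -0.0], [39.5, 3.1, -0.0], [39.3, 5.1, -0.0], [39.0, 7.1, -0.0], [38.6, 9.0, -0.0], [38.1, 11.0, -0.1], [37.5, 12.9, -0.0], [36.7, 14.8, -0.1]]
twist [[-0.0, 0.0, -0.051], [-0.0, 0.0, -0.051], [-0.0, 0.0, -0.051], [-0.0, 0.0, -0.051], [-0.0, 0.0, -0.051], [-0.0, 0.0, -0.051], [-0.0, 0.0, -0.051], [-0.0, 0.0, -0.051], [-0.0, 0.0, -0.051], [-0.0, 0.0, -0.051], [-0.0, 0.0, -0.05], [-0.0, 0.0, -0.051]]
grip [1.0, 1.0, 1.0, 1.0, 1.0, 1.0, 1.0, 1.0, 1.0, 1.0, 1.0, 1.0]
```

Request:
{"op": "carry_out", "data": {
  "grip": [1,1,1,1,1,1,1,1,1,1,1,1],
  "slide": [
    [31,-26,-2],
    [33,-23,-2],
    [35,-21,-2],
    [36,-19,-2],
    [37,-16,-2],
    [38,-13,-2],
    [39,-11,-2],
    [40,-8,-2],
    [40,-5,-3],
    [40,-2,-3],
    [40,0,-3],
    [40,3,-3]
  ],
  "twist": [
    [0,0,-0.07],
    [0,0,-0.07],
    [0,0,-0.07],
    [0,0,-0.07],
    [0,0,-0.07],
    [0,0,-0.07],
    [0,0,-0.07],
    [0,0,-0.07],
    [0,0,-0.07],
    [0,0,-0.07],
    [0,0,-0.07],
    [0,0,-0.07]
  ]
}}

```text
time_s: 1.3
position: [0.4647, -0.1356, 0.2462]
tcp_rot: [[0.313, 0.95, -0.005], [0.95, -0.313, 0.006], [0.004, -0.006, -1.0]]
force: [0.0, 0.3, 0.2]
opening: 1.0
```

Request:
{"op": "carry_out", "data": {
  "grip": [1,1,1,1,1,1,1,1,1,1,1,1],
  "slide": [
    [39,-6,0],
    [39,-5,0],
    [39,-3,0],
    [39,-1,0],
    [39,1,0],
    [39,3,0],
    [38,5,0],
    [38,7,0],
    [38,9,0],
    [37,11,0],
    [35,13,0],
    [25,10,0]
  ],
  "twist": [
    [0,0,-0.05],
    [0,0,-0.05],
    [0,0,-0.05],
    [0,0,-0.05],
    [0,0,-0.05],
    [0,0,-0.05],
    [0,0,-0.05],
    [0,0,-0.05],
    [0,0,-0.05],
    [0,0,-0.05],
    [0,0,-0.05],
    [0,0,-0.05]
  ]
}}

```text
time_s: 2.5
position: [0.5266, 0.3344, 0.245]
tcp_rot: [[-0.306, 0.952, -0.009], [0.952, 0.306, 0.004], [0.007, -0.007, -1.0]]
force: [-0.1, -0.9, -0.1]
opening: 1.0
```

```bash
python3 - <<'E'
from h import *
a=plan((.551,.3186,.12),105,4)
b=plan((.551,.3186,.014),105,6,st=a)
E
```

```text
slide [[-5.8, 4.8, 31.2], [-5.7, 4.8, 31.2], [-5.7, 4.9, 31.2], [-5.5, 4.8, 31.2]]
twist [[-0.002, -0.002, 0.012], [-0.002, -0.001, 0.012], [-0.002, -0.002, 0.012], [-0.001, -0.001, 0.013]]
grip [1.0, 1.0, 1.0, 1.0]
slide [[-0.0, 0.0, 17.7], [-0.0, 0.0, 17.7], [-0.0, 0.0, 17.7], [-0.0, 0.0, 17.6], [-0.0, 0.0, 17.7], [-0.0, 0.1, 17.6]]
twist [[-0.0, -0.0, -0.0], [-0.0, -0.0, -0.0], [-0.0, -0.0, -0.0], [-0.0, -0.0, -0.0], [-0.0, -0.0, -0.0], [-0.0, -0.0, -0.0]]
grip [1.0, 1.0, 1.0, 1.0, 1.0, 1.0]
```

Request:
{"op": "carry_out", "data": {
  "grip": [1,1,1,1,1,1,1],
  "slide": [
    [-6,5,30],
    [-6,5,30],
    [-6,5,30],
    [-6,5,20],
    [0,0,10],
    [0,0,2],
    [0,0,0]
  ],
  "twist": [
    [-0.002,-0.002,0.012],
    [-0.002,-0.002,0.012],
    [-0.002,-0.002,0.012],
    [-0.001,-0.001,0.013],
    [0,0,0],
    [0,0,0],
    [0,0,0]
  ]
}}

```text
time_s: 3.2
position: [0.5519, 0.3242, 0.1172]
tcp_rot: [[-0.266, 0.964, 0.0], [0.964, 0.266, 0.001], [0.001, 0.0, -1.0]]
force: [0.1, 0.5, 0.5]
opening: 1.001
```

```bash
python3 - <<'E'
from h import *
from rig import bot
c=bot.capture("top");cv2.imwrite("pics/top1.png",c["color"][120:360,60:460,::-1].repeat(2,0).repeat(2,1))
print(bot.read_state()["position"])
plan((.551,.3186,.014),105,4)
E
```

```text
[0.55201525 0.32432947 0.11762522]
slide [[-1.3, -0.7, 25.9], [-1.4, -0.6, 25.9], [-1.3, -0.6, 25.9], [-1.4, -0.7, 25.9]]
twist [[0.0, -0.0, 0.002], [0.0, -0.0, 0.002], [0.0, -0.001, 0.002], [0.001, -0.0, 0.002]]
grip [1.0, 1.0, 1.0, 1.0]
```

View pics/top1.png

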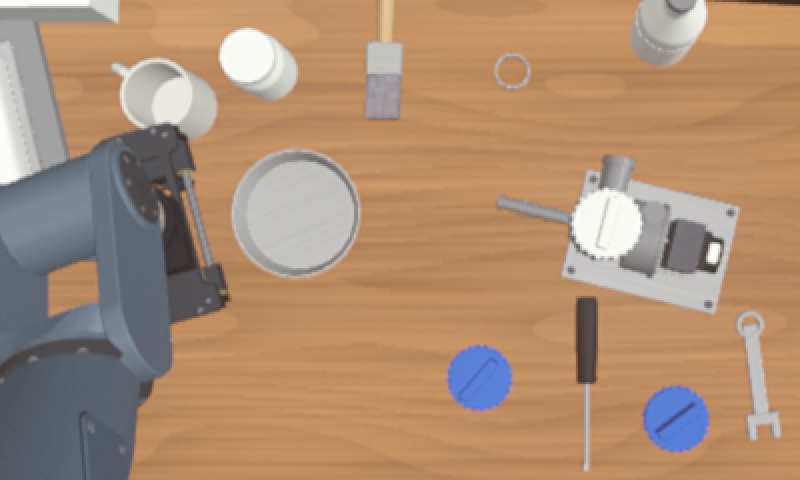

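The gripper is beside the dish, which is unmoved at crop (296,213). By calculation the mug clears the gripper body by about 30 mm. Now I lower the gripper.

Request:
{"op": "carry_out", "data": {
  "grip": [1,1,1,1,1,1,1],
  "slide": [
    [-2,-1,22],
    [-2,-1,24],
    [-1,0,22],
    [-1,0,16],
    [0,0,10],
    [0,0,5],
    [0,0,2]
  ],
  "twist": [
    [0,0,0],
    [0,0,0],
    [0,0,0],
    [0,0,0],
    [0,0,0],
    [0,0,0],
    [0,0,0]
  ]
}}

```text
time_s: 3.95
position: [0.5593, 0.3228, 0.0248]
tcp_rot: [[-0.269, 0.963, 0.021], [0.963, 0.269, 0.01], [0.004, 0.023, -1.0]]
force: [-0.5, -0.3, -0.5]
opening: 0.998
```

```bash
python3 - <<'E'
from h import *
from rig import bot
c=bot.capture("wrist");cv2.imwrite("pics/w1.png",c["color"][:,:,::-1])
print(bot.read_state()["position"])
print(c["T_tool_cam"],c["fx"],c["cx"],c["cy"])
a=plan((.563,.075,.014),105,14)
E
```

```text
[0.55937264 0.32282135 0.02478624]
[[-4.64801228e-04  9.61543703e-01  2.74651582e-01  7.54308554e-02]
 [ 9.99999876e-01  3.98565464e-04  2.96969194e-04 -1.19917765e-04]
 [ 1.76082223e-04  2.74651686e-01 -9.61543769e-01 -1.61756768e-01]
 [ 0.00000000e+00  0.00000000e+00  0.00000000e+00  1.00000000e+00]] 409.86659251837926 322.2163178443408 245.51038250883155
slide [[-17.1, -4.5, 0.6], [-17.1, -4.5, 0.6], [-17.1, -4.5, 0.6], [-17.1, -4.5, 0.6], [-17.2, -4.5, 0.6], [-17.1, -4.4, 0.7], [-17.2, -4.4, 0.7], [-17.2, -4.4, 0.7], [-17.2, -4.4, 0.7], [-17.1, -4.4, 0.7], [-17.2, -4.4, 0.7], [-17.1, -4.3, 0.7], [-17.2, -4.3, 0.7], [-17.2, -4.4, 0.8]]
twist [[0.002, -0.0, 0.001], [0.002, -0.0, 0.001], [0.002, -0.0, 0.001], [0.002, -0.0, 0.001], [0.002, -0.0, 0.001], [0.001, -0.0, 0.001], [0.002, -0.0, 0.001], [0.001, -0.001, 0.001], [0.002, -0.0, 0.0], [0.001, -0.001, 0.001], [0.002, -0.0, 0.0], [0.001, -0.001, 0.001], [0.002, -0.0, 0.0], [0.001, -0.001, 0.001]]
grip [1.0, 1.0, 1.0, 1.0, 1.0, 1.0, 1.0, 1.0, 1.0, 1.0, 1.0, 1.0, 1.0, 1.0]
```

View pics/w1.png

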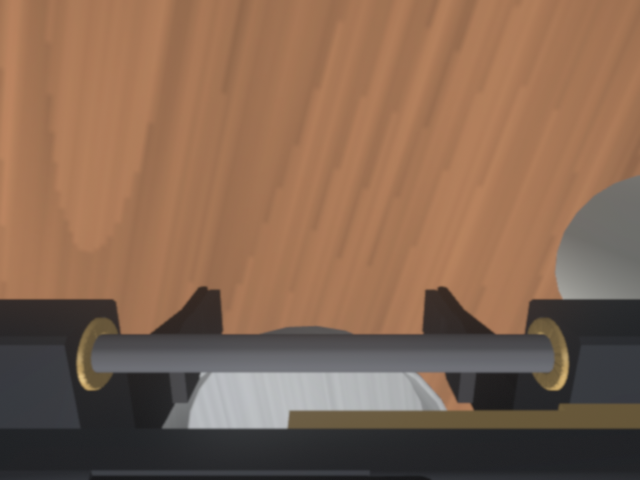

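The wrist view shows the dish rim centred between the fingers at about (190–440, 330–420), with the mug at right (600,240) clear. The tool is still 11 mm too high and slightly tilted, so I correct both.

Request:
{"op": "carry_out", "data": {
  "grip": [1,1,1,1],
  "slide": [
    [0,-4,6],
    [0,-3,5],
    [0,-1,1],
    [0,0,0]
  ],
  "twist": [
    [0.012,0,0],
    [0.012,0,0],
    [0,0,0],
    [0,0,0]
  ]
}}

```text
time_s: 4.4
position: [0.5525, 0.3213, 0.0139]
tcp_rot: [[-0.269, 0.963, -0.0], [0.963, 0.269, 0.004], [0.004, 0.001, -1.0]]
force: [-0.0, 1.2, -1.3]
opening: 1.001
```

```bash
python3 - <<'E'
from h import *
plan((.566,.12,.014),105,14)
E
```

```text
slide [[-14.1, -2.9, -0.1], [-14.1, -2.9, -0.1], [-14.1, -2.9, -0.1], [-14.1, -2.9, -0.1], [-14.1, -2.9, -0.1], [-14.1, -2.9, -0.0], [-14.1, -2.9, -0.1], [-14.1, -2.9, -0.0], [-14.2, -2.8, -0.0], [-14.1, -2.8, -0.0], [-14.2, -2.8, -0.0], [-14.1, -2.8, -0.0], [-14.2, -2.8, -0.0], [-14.1, -2.9, -0.1]]
twist [[0.0, -0.0, 0.001], [0.0, -0.0, 0.001], [0.0, -0.0, 0.001], [0.0, -0.0, 0.001], [0.0, -0.0, 0.001], [0.0, -0.0, 0.001], [0.0, -0.001, 0.001], [0.0, -0.0, 0.001], [0.0, -0.001, 0.0], [0.0, -0.0, 0.001], [0.0, -0.001, 0.0], [0.0, -0.0, 0.001], [0.0, -0.001, 0.0], [0.001, -0.0, 0.001]]
grip [1.0, 1.0, 1.0, 1.0, 1.0, 1.0, 1.0, 1.0, 1.0, 1.0, 1.0, 1.0, 1.0, 1.0]
```

Request:
{"op": "carry_out", "data": {
  "grip": [1,1,1,1,1,1,1,1,1,1,1,1],
  "slide": [
    [-6,-1,0],
    [-8,-2,0],
    [-10,-2,0],
    [-12,-2,0],
    [-13,-3,0],
    [-13,-3,0],
    [-13,-3,0],
    [-13,-3,0],
    [-13,-3,0],
    [-10,-2,0],
    [-6,-1,0],
    [-3,-1,0]
  ],
  "twist": [
    [0,0,0],
    [0,0,0],
    [0,0,0],
    [0,0,0],
    [0,0,0],
    [0,0,0],
    [0,0,0],
    [0,0,0],
    [0,0,0],
    [0,0,0],
    [0,0,0],
    [0,0,0]
  ]
}}

```text
time_s: 5.6
position: [0.561, 0.1875, 0.0141]
tcp_rot: [[-0.267, 0.964, 0.001], [0.964, 0.267, 0.006], [0.005, 0.003, -1.0]]
force: [-0.3, 1.8, 0.2]
opening: 0.999
```

```bash
cat >> h.py <<'E'
def dish(c):
    C=cloud(c);m=(C[...,0]>.44)&(C[...,0]<.68)&(C[...,1]>-.07)&(C[...,1]<.35)&(C[...,2]>.016)&(C[...,2]<.034)
    q=C[m][:,:2]
    # robust circle, radius .0735
    from scipy.optimize import least_squares
    r=least_squares(lambda p:np.hypot(*(q-p).T)-.0735,np.median(q,0),loss="soft_l1",f_scale=.002)
    return r.x,len(q),np.median(np.abs(r.fun))
E
python3 - <<'E'
from h import *
from rig import bot
for n in("top","scene"):
    c=bot.capture(n);print(dish(c));cv2.imwrite(f"pics/{n}2.png",c["color"][:,:,::-1])
s=bot.read_state();print(s["position"],s["force"]);print(s["tcp_rot"])
E
```

```text
(array([0.57662142, 0.11997345]), 369, np.float64(0.0018559749483508664))
(array([0.57810003, 0.12099643]), 472, np.float64(0.002165382692630863))
[0.56086605 0.18760805 0.01407154] [0.57647329 0.84144959 0.38557576]
[[-2.67045731e-01  9.63683385e-01  9.54760809e-04]
 [ 9.63671078e-01  2.67036956e-01  5.41456813e-03]
 [ 4.96297292e-03  2.36601268e-03 -9.99984885e-01]]
```

View pics/top2.png

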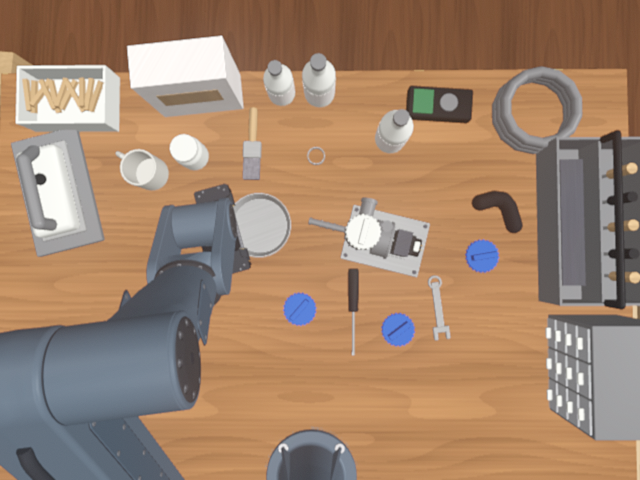

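The dish moved cleanly, now at about (260,224) in the image, which measures (0.577, 0.120). It needs (+9, −113) mm more.

Request:
{"op": "carry_out", "data": {
  "grip": [1,1,1,1,1,1,1,1,1,1,1,1],
  "slide": [
    [-6,-1,0],
    [-10,-2,0],
    [-13,-2,0],
    [-13,-3,0],
    [-13,-3,0],
    [-13,-3,0],
    [-13,-2,0],
    [-10,-2,0],
    [-7,-1,0],
    [-5,-1,0],
    [-3,-1,0],
    [-2,0,0]
  ],
  "twist": [
    [0,0,0],
    [0,0,0],
    [0,0,0],
    [0,0,0],
    [0,0,0],
    [0,0,0],
    [0,0,0],
    [0,0,0],
    [0,0,0],
    [0,0,0],
    [0,0,0],
    [0,0,0]
  ]
}}

```text
time_s: 6.9
position: [0.57, 0.0694, 0.0138]
tcp_rot: [[-0.267, 0.964, 0.001], [0.964, 0.267, 0.007], [0.006, 0.003, -1.0]]
force: [0.0, 2.9, 1.8]
opening: 0.998
```

```bash
python3 - <<'E'
from h import *
from rig import bot
for n in("top","scene"):
    c=bot.capture(n);print(dish(c));cv2.imwrite(f"pics/{n}3.png",c["color"][120:360,160:480,::-1].repeat(2,0).repeat(2,1))
s=bot.read_state();print(s["position"],s["force"])
E
```

```text
(array([0.5854748 , 0.00338698]), 323, np.float64(0.0016842236631714885))
(array([0.58685368, 0.00422345]), 443, np.float64(0.0021263481387150257))
[0.57006412 0.06944003 0.01375374] [0.21666915 0.87055131 0.49951206]
```

View pics/top3.png

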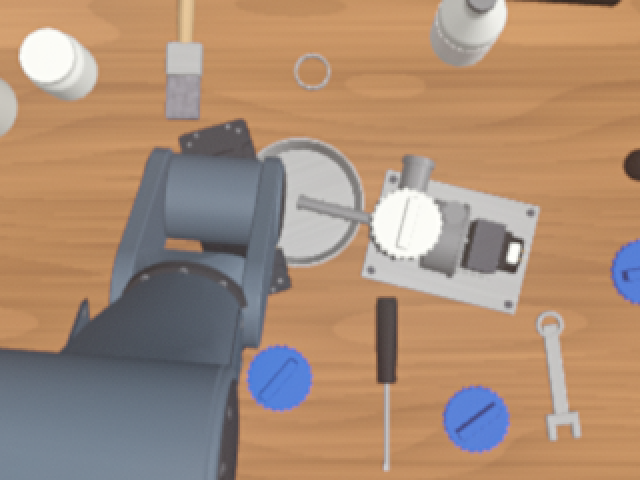

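View pics/scene3.png

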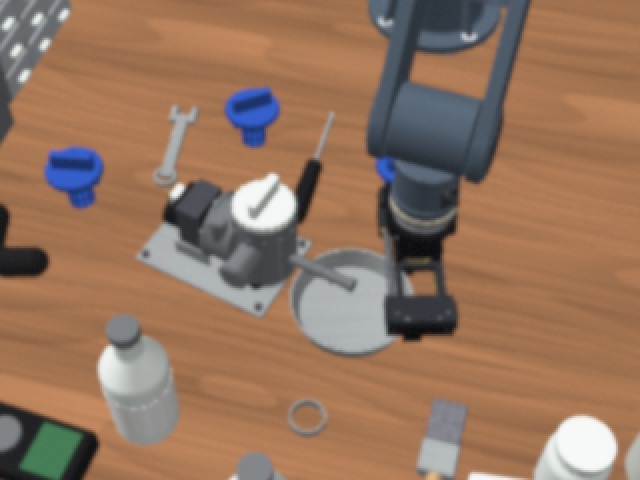

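The spout tip at (302,202) in the top crop is over the middle of the dish, which measures (0.586, 0.004) against the spout at (0.585, 0.002). I back off, rise, and go above the cap.

Request:
{"op": "carry_out", "data": {
  "grip": [1,1,1,1,1,1,1,1,1,1,1],
  "slide": [
    [0,0,0],
    [8,0,0],
    [15,0,0],
    [10,0,-5],
    [0,0,-30],
    [0,0,-40],
    [0,0,-40],
    [0,0,-40],
    [0,0,-40],
    [0,0,-20],
    [0,0,0]
  ],
  "twist": [
    [0,0,0],
    [0,0,0],
    [0,0,0],
    [0,0,0],
    [0,0,0],
    [0,0,0],
    [0,0,0],
    [0,0,0],
    [0,0,0],
    [0,0,0],
    [0,0,0]
  ]
}}

```text
time_s: 8.1
position: [0.556, 0.1111, 0.2371]
tcp_rot: [[-0.278, 0.96, -0.004], [0.96, 0.278, 0.005], [0.006, -0.003, -1.0]]
force: [-0.1, 0.5, 0.3]
opening: 0.997
```

```bash
python3 - <<'E'
from h import *
plan((.556,-.1145,.245),165.5,10)
E
```

```text
slide [[-21.7, -6.3, -0.9], [-20.9, -8.5, -0.9], [-19.9, -10.6, -0.8], [-18.7, -12.6, -0.8], [-17.3, -14.5, -0.8], [-15.7, -16.2, -0.8], [-14.0, -17.7, -0.8], [-12.0, -19.1, -0.8], [-10.0, -20.2, -0.9], [-7.9, -21.1, -0.8]]
twist [[0.0, -0.001, -0.104], [0.0, -0.001, -0.104], [0.0, -0.001, -0.103], [-0.0, -0.0, -0.104], [0.0, -0.001, -0.103], [0.0, -0.0, -0.104], [0.0, -0.001, -0.103], [0.0, -0.0, -0.104], [0.0, -0.001, -0.103], [0.0, -0.0, -0.104]]
grip [1.0, 1.0, 1.0, 1.0, 1.0, 1.0, 1.0, 1.0, 1.0, 1.0]
```

Request:
{"op": "carry_out", "data": {
  "grip": [1,1,1,1,1,1,1,1,1,1,1,1],
  "slide": [
    [-22,-6,-1],
    [-21,-8,-1],
    [-20,-11,-1],
    [-19,-13,-1],
    [-17,-14,-1],
    [-16,-16,-1],
    [-14,-18,-1],
    [-12,-19,-1],
    [-10,-20,0],
    [-6,-15,0],
    [0,0,0],
    [0,0,0]
  ],
  "twist": [
    [0,0,-0.104],
    [0,0,-0.104],
    [0,0,-0.104],
    [0,0,-0.104],
    [0,0,-0.104],
    [0,0,-0.104],
    [0,0,-0.104],
    [0,0,-0.104],
    [0,0,-0.104],
    [0,0,-0.1],
    [0,0,0],
    [0,0,0]
  ]
}}

```text
time_s: 9.3
position: [0.5505, -0.1036, 0.2267]
tcp_rot: [[-0.979, 0.199, -0.033], [0.199, 0.98, 0.013], [0.035, 0.006, -0.999]]
force: [-0.2, 0.4, 0.0]
opening: 0.999
```

```bash
python3 - <<'E'
from h import *
from rig import bot
s=bot.read_state();print(s["position"],s["joint_positions"].round(1));print(s["tcp_rot"])
c=bot.capture("wrist");cv2.imwrite("pics/w2.png",c["color"][:,:,::-1])
T=np.eye(4);T[:3,:3]=s["tcp_rot"];T[:3,3]=s["position"];T=T@c["T_tool_cam"]
c["rotation"]=T[:3,:3];c["position"]=T[:3,3]
C=cloud(c)
m=(np.hypot(C[...,0]-.556,C[...,1]+.1145)<.06)
q=C[m&(C[...,2]>.15)&(C[...,2]<.165)];print("bar",len(q),np.median(q[:,2]),cv2.minAreaRect(q[:,:2].astype(np.float32)))
q=C[m&(C[...,2]>.128)&(C[...,2]<.142)];print("cap",len(q),cv2.minEnclosingCircle(q[:,:2].astype(np.float32)))
plan((.556,-.1145,.16),165.5,4)
E
```

```text
[ 0.55045516 -0.10357043  0.22673545] [ -22.1   25.8   89.8   -0.    66.5 -100.6]
[[-0.97937737  0.19927329 -0.0333184 ]
 [ 0.19894001  0.97992452  0.01306901]
 [ 0.03525383  0.00617113 -0.99935934]]
bar 1731 0.15838612474227143 ((0.5564230680465698, -0.11263024061918259), (0.011996137909591198, 0.05407062545418739), 75.3685531616211)
cap 7457 ((0.5570507049560547, -0.1124810203909874), 0.037469856441020966)
slide [[-2.5, -2.5, 16.6], [-2.4, -2.5, 16.6], [-2.3, -2.5, 16.6], [-2.1, -2.3, 16.7]]
twist [[0.001, -0.009, 0.013], [0.001, -0.009, 0.013], [0.002, -0.009, 0.014], [0.001, -0.009, 0.013]]
grip [1.0, 1.0, 1.0, 1.0]
```

View pics/w2.png

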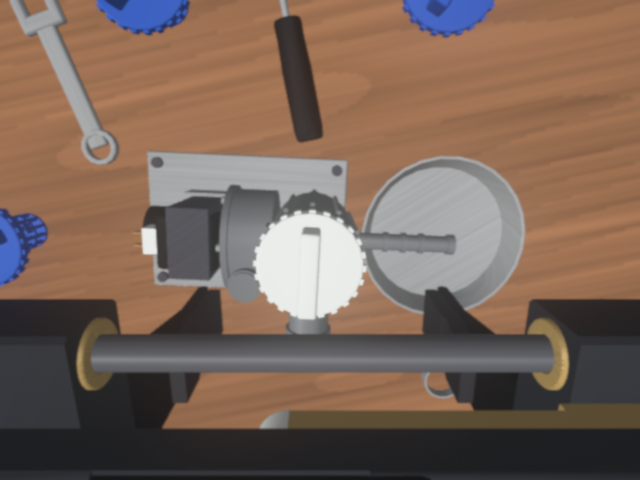

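The wrist view shows the bar at about (310,272), between the fingers. Its centre measures about (0.5562, −0.1135) at 165.4°, top 0.158, which is consistent with the other views. I correct the pose and go down in stages.

Request:
{"op": "carry_out", "data": {
  "grip": [1,1,1,1,1,1],
  "slide": [
    [-2,-3,14],
    [-2,-3,14],
    [-2,-2,14],
    [-2,-2,10],
    [0,0,0],
    [0,0,0]
  ],
  "twist": [
    [0.001,-0.009,0.013],
    [0.001,-0.009,0.013],
    [0.002,-0.009,0.014],
    [0.001,-0.009,0.013],
    [0,0,0],
    [0,0,0]
  ]
}}

```text
time_s: 9.95
position: [0.5538, -0.1063, 0.1717]
tcp_rot: [[-0.968, 0.252, -0.001], [0.252, 0.968, 0.002], [0.002, 0.002, -1.0]]
force: [-0.6, 0.3, 0.3]
opening: 0.999
```

```bash
python3 - <<'E'
from h import *
plan((.556,-.1135,.138),165.4,4)
E
```

```text
slide [[-1.0, -1.6, 8.4], [-1.0, -1.6, 8.4], [-1.0, -1.6, 8.5], [-1.0, -1.7, 8.4]]
twist [[0.001, -0.0, 0.0], [0.0, -0.001, 0.0], [0.001, -0.0, 0.0], [0.0, -0.001, 0.0]]
grip [1.0, 1.0, 1.0, 1.0]
```

Request:
{"op": "carry_out", "data": {
  "grip": [1,1,1,1,1,1],
  "slide": [
    [-1,-3,8],
    [-1,-2,9],
    [-1,-2,8],
    [-1,-1,6],
    [0,0,1],
    [0,0,0]
  ],
  "twist": [
    [0,0,0],
    [0,0,0],
    [0,0,0],
    [0,0,0],
    [0,0,0],
    [0,0,0]
  ]
}}

```text
time_s: 10.55
position: [0.5566, -0.1149, 0.138]
tcp_rot: [[-0.968, 0.252, 0.0], [0.252, 0.968, 0.002], [0.0, 0.002, -1.0]]
force: [0.2, 0.5, 0.5]
opening: 1.005
```

```bash
python3 - <<'E'
from h import *
plan((.556,-.1135,.138),165.4,2)
E
```

```text
slide [[0.5, 0.6, 0.0], [0.4, 0.6, 0.0]]
twist [[0.001, -0.0, 0.0], [0.001, -0.0, 0.001]]
grip [1.0, 1.0]
```

Within 1 mm across the bar. Closing.

Request:
{"op": "carry_out", "data": {
  "grip": [-1,-1,-1,-1,-1,-1,-1,-1,-1,-1],
  "slide": [
    [0,0.5,0],
    [0,0,0],
    [0,0,0],
    [0,0,0],
    [0,0,0],
    [0,0,0],
    [0,0,0],
    [0,0,0],
    [0,0,0],
    [0,0,0]
  ],
  "twist": [
    [0,0,0],
    [0,0,0],
    [0,0,0],
    [0,0,0],
    [0,0,0],
    [0,0,0],
    [0,0,0],
    [0,0,0],
    [0,0,0],
    [0,0,0]
  ]
}}

```text
time_s: 11.55
position: [0.5574, -0.1146, 0.1392]
tcp_rot: [[-0.968, 0.252, 0.003], [0.252, 0.968, 0.001], [-0.002, 0.002, -1.0]]
force: [-0.9, -0.0, -0.1]
opening: 0.172
```

```bash
python3 - <<'E'
from rig import bot
s=bot.read_state();print(s["position"],s["force"],s["moment"],s["opening"],s["opening"]*87,s["joint_positions"].round(1))
E
```

```text
[ 0.55741565 -0.11460755  0.13923558] [-0.88592224 -0.00113129 -0.05950439] [ 0.04984197 -0.14305998  0.0713465 ] 0.17232555939275923 14.992323667170053 [-22.9  32.2  94.8   0.2  52.8 -98.5]
```

Gripped (opening 0.17 ≈ bar). First I try gently anticlockwise, which is negative about tool z.

Request:
{"op": "carry_out", "data": {
  "grip": [-1,-1,-1,-1],
  "slide": [
    [0,0,0],
    [0,0,0],
    [0,0,0],
    [0,0,0]
  ],
  "twist": [
    [0,0,-0.06],
    [0,0,-0.06],
    [0,0,-0.06],
    [0,0,-0.06]
  ]
}}

```text
time_s: 11.95
position: [0.5573, -0.1145, 0.1392]
tcp_rot: [[-1.0, 0.006, 0.002], [0.006, 1.0, 0.001], [-0.002, 0.001, -1.0]]
force: [-0.1, -0.8, 0.6]
opening: 0.134
```

```bash
python3 - <<'E'
from rig import bot
import numpy as np
s=bot.read_state();R=s["tcp_rot"];print(s["position"],s["force"],s["moment"],s["opening"],np.degrees(np.arctan2(R[1,0],R[0,0])),s["tau"][5])
E
```

```text
[ 0.55726573 -0.11448182  0.13920975] [-0.0882492  -0.78568184  0.64389857] [ 0.05166398 -0.09953594 -0.01880005] 0.13368508680724164 179.6831605474186 0.3845198918133974
```

Request:
{"op": "carry_out", "data": {
  "grip": [-1,-1,-1,-1],
  "slide": [
    [0,0,0],
    [0,0,0],
    [0,0,0],
    [0,0,0]
  ],
  "twist": [
    [0,0,0],
    [0,0,0],
    [0,0,0],
    [0,0,0]
  ]
}}

```text
time_s: 12.35
position: [0.5573, -0.1145, 0.1392]
tcp_rot: [[-1.0, 0.008, 0.002], [0.008, 1.0, 0.001], [-0.002, 0.001, -1.0]]
force: [0.2, -0.3, 1.0]
opening: 0.133
```

```bash
python3 - <<'E'
from rig import bot
import numpy as np,cv2
s=bot.read_state();R=s["tcp_rot"];print(s["position"],s["force"],s["moment"],s["opening"],np.degrees(np.arctan2(R[1,0],R[0,0])),s["tau"][5])
c=bot.capture("wrist");cv2.imwrite("pics/w3.png",c["color"][:,:,::-1])
E
```

```text
[ 0.55729822 -0.11449464  0.13922876] [ 0.21271505 -0.26197764  0.98187282] [ 0.13411365 -0.13749115  0.02988756] 0.13330590764012398 179.54697279706383 0.025973214651457965
```

View pics/w3.png

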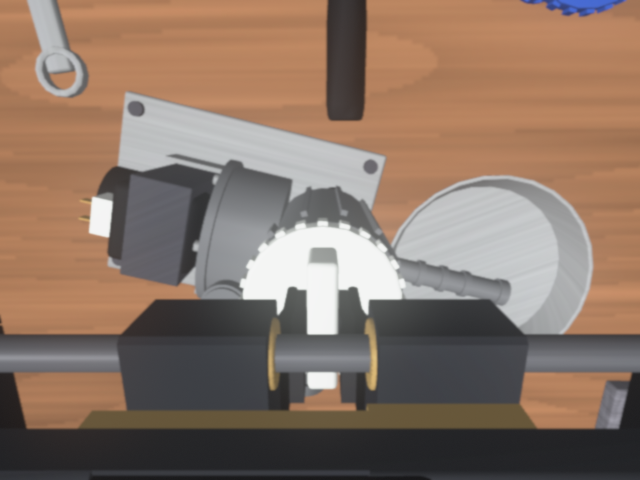

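The bar (322,320) sits square in the jaws while the pump has turned 14° relative to them. That exceeds the 8° stop, so anticlockwise loosens. I continue to about 59°.

Request:
{"op": "carry_out", "data": {
  "grip": [-1,-1,-1,-1,-1,-1,-1,-1,-1],
  "slide": [
    [0,0,0],
    [0,0,0],
    [0,0,0],
    [0,0,0],
    [0,0,0],
    [0,0,0],
    [0,0,0],
    [0,0,0],
    [0,0,0]
  ],
  "twist": [
    [0,0,-0.1],
    [0,0,-0.1],
    [0,0,-0.1],
    [0,0,-0.1],
    [0,0,-0.1],
    [0,0,-0.1],
    [0,0,-0.1],
    [0,0,-0.05],
    [0,0,0]
  ]
}}

```text
time_s: 13.3
position: [0.5564, -0.1135, 0.1392]
tcp_rot: [[-0.72, -0.694, 0.0], [-0.694, 0.72, 0.004], [-0.003, 0.002, -1.0]]
force: [0.1, -0.4, -0.7]
opening: 0.13
```

```bash
python3 - <<'E'
from rig import bot
import numpy as np,cv2
s=bot.read_state();R=s["tcp_rot"];print(s["position"],s["force"],s["moment"],s["opening"],np.degrees(np.arctan2(R[1,0],R[0,0]))%360-165.4,s["joint_positions"],s["tau"][5])
c=bot.capture("wrist");cv2.imwrite("pics/w4.png",c["color"][:,:,::-1])
E
```

```text
[ 0.5563598  -0.11348493  0.13921778] [ 0.10828662 -0.40941111 -0.73469536] [ 0.09518038 -0.16155036  0.03573971] 0.13028467085105 58.57405539127589 [ -22.91624858   32.1860795    94.88551789    0.26076685   52.98902941
 -157.04758858] -0.16173787415027618
```

View pics/w4.png

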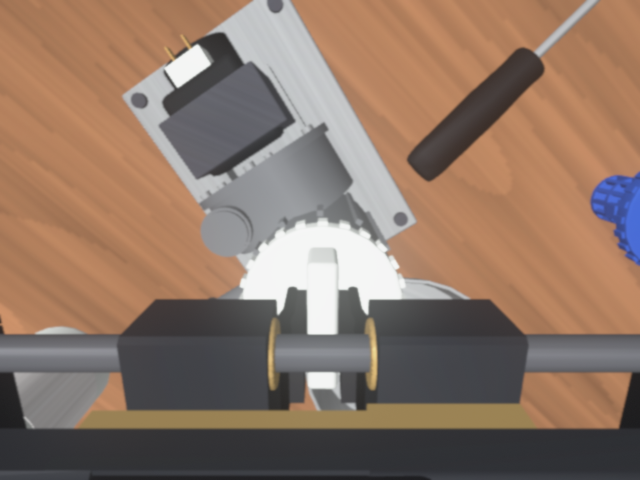

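Turned 58.6° freely, with the bar still square in the jaws at (322,320). Next I lift gently and watch the force.

Request:
{"op": "carry_out", "data": {
  "grip": [-1,-1,-1,-1],
  "slide": [
    [0,0,-3],
    [0,0,-4],
    [0,0,-4],
    [0,0,0]
  ],
  "twist": [
    [0,0,0],
    [0,0,0],
    [0,0,0],
    [0,0,0]
  ]
}}

```text
time_s: 13.75
position: [0.5561, -0.1132, 0.1504]
tcp_rot: [[-0.722, -0.692, -0.001], [-0.692, 0.722, 0.005], [-0.003, 0.004, -1.0]]
force: [0.5, -0.0, -1.0]
opening: 0.134
```

```bash
python3 - <<'E'
from rig import bot
s=bot.read_state();print(s["position"],s["force"],s["moment"],s["opening"])
E
```

```text
[ 0.5560707  -0.11316987  0.15042963] [ 0.51291894 -0.00853314 -1.02089544] [ 0.11568679 -0.07484582 -0.04775594] 0.13386305069017065
```

Free: only the filter's weight (about 1 N). I lift about 60 mm more.

Request:
{"op": "carry_out", "data": {
  "grip": [-1,-1,-1,-1,-1,-1,-1,-1,-1,-1],
  "slide": [
    [0,0,-8],
    [0,0,-10],
    [0,0,-10],
    [0,0,-10],
    [0,0,-10],
    [0,0,-8],
    [0,0,-3],
    [0,0,0],
    [0,0,0],
    [0,0,0]
  ],
  "twist": [
    [0,0,0],
    [0,0,0],
    [0,0,0],
    [0,0,0],
    [0,0,0],
    [0,0,0],
    [0,0,0],
    [0,0,0],
    [0,0,0],
    [0,0,0]
  ]
}}

```text
time_s: 14.75
position: [0.556, -0.1137, 0.2161]
tcp_rot: [[-0.723, -0.691, 0.001], [-0.691, 0.723, 0.004], [-0.003, 0.002, -1.0]]
force: [-0.6, -0.0, -1.8]
opening: 0.134
```

```bash
python3 - <<'E'
from h import *
from rig import bot
s=bot.read_state();print(s["position"],s["force"],s["moment"],s["opening"],s["qvel"].round(2));print(s["tcp_rot"])
c=bot.capture("scene");cv2.imwrite("pics/s5.png",cv2.resize(c["color"][140:320,200:440,::-1],None,fx=3.2,fy=3.2));print(dish(c))
c=bot.capture("top");cv2.imwrite("pics/t5.png",c["color"][:,:,::-1])
E
```

```text
[ 0.55603985 -0.11369718  0.21609937] [-0.6404885  -0.03675928 -1.77824905] [ 0.09693794 -0.04902518 -0.03543154] 0.1336935091688432 [-0.01  0.28  0.39 -0.04  0.12 -0.02]
[[-7.22584298e-01 -6.91282144e-01  9.64260342e-04]
 [-6.91275403e-01  7.22582305e-01  3.62343734e-03]
 [-3.20157500e-03  1.95166947e-03 -9.99992970e-01]]
(array([0.58722311, 0.00166861]), 508, np.float64(0.0020980006150089006))
```

View pics/s5.png

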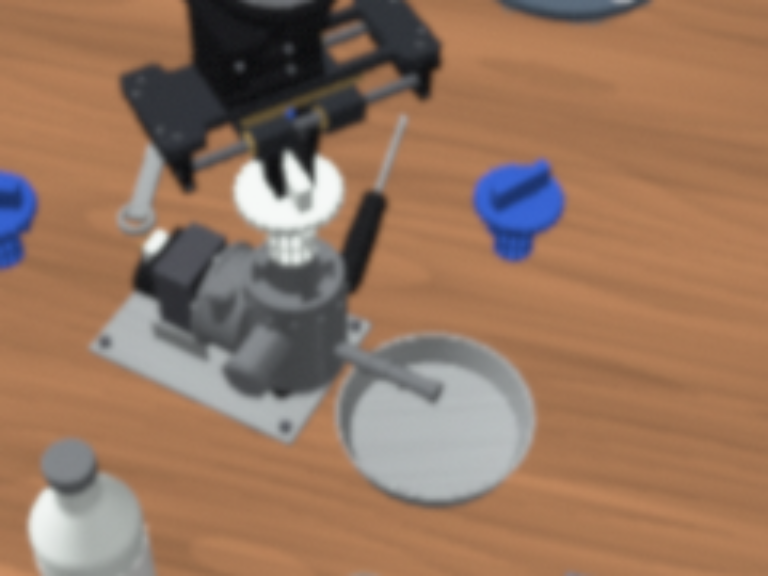

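View pics/t5.png

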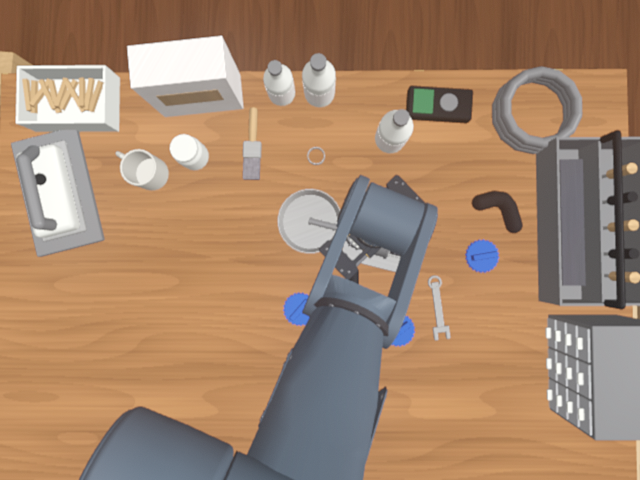

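The scene view shows the filter upright in the jaws at (290,200), its strainer foot at (290,255) over the chamber mouth. The dish is under the spout tip (435,390), and the bystanders stand where they were. I make one last numeric check, then hand in.

```bash
python3 - <<'E'
from h import *
from rig import bot
c=bot.capture("scene");C=cloud(c);col=c["color"].astype(int)
m=(np.hypot(C[...,0]-.556,C[...,1]+.1137)<.045)&(C[...,2]>.1)&(C[...,2]<.25)&(col.min(-1)>150)
q=C[m];print(len(q),"white z",np.percentile(q[:,2],[0,2,50,90]),q[q[:,2]<.16][:,:2].mean(0) if (q[:,2]<.16).any() else None)
d=q[(q[:,2]>.2)&(q[:,2]<.222)];print(np.median(d[:,2]),cv2.minEnclosingCircle(d[:,:2].astype(np.float32)))
s=bot.read_state();print(s["time_s"],s["position"],s["opening"])
bot.hand_in()
E
```

```text
685 white z [0.14810837 0.15074766 0.21178153 0.23201247] [ 0.56448323 -0.11068788]
0.21191092281654306 ((0.5545560717582703, -0.11522061377763748), 0.03803572058677673)
14.9 [ 0.55600355 -0.11371698  0.21592494] 0.13756201272567983
the job is handed in; nothing more can be done
```

I slid the dish under the drain spout, unscrewed the filter and lifted it out, and handed the job in at 14.9 s with the filter still held. `hand_in` reports no verdict, so the figures below are my own last checks.

- **Dish:** I pushed it along the counter with the two open fingertips, without lifting it. Its centre last measured (0.587, 0.002), about 2 mm from the spout end at (0.585, 0.002).
- **Thread:** It loosens anticlockwise. That was the first way I tried, and it turned freely past 8°, so I did not try the other way. I turned it 58.6° in total and met no resistance.
- **Filter:** I lifted it 77 mm and it hangs upright in the jaws. The underside of the strainer is about 24 mm above the chamber rim. The cap centre is within 2–3 mm of the chamber axis, and the gripper opening still matches the 12 mm bar.
- **Bystanders:** The screwdriver was partly hidden by the arm in the last top view, but the scene camera shows it in place. I saw no change in any of the others. I judged this by eye and did not measure it.

No check failed. The two cameras disagreed by 1–2 mm on positions, which is within their stated calibration.

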